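Put the open paint away and shut the cabinet

ROBOT

A 6-joint arm with a two-finger parallel gripper is mounted at the origin on the work surface; the furniture and walls round the work are solid. World frame = base frame: x ahead of the robot, y to its left, z up, the work surface at z = 0. Lengths are in m, angles in rad, forces in N, time in s.
With the tool pointing down it reaches from about 0.35 to 0.85 m from the base axis. Payload 8.1 kg.
Tool frame: the origin (TCP) lies at the very end of the fingers, on their centre line; the grasp point (between the pads) lies 19 mm behind it; z points along the fingers, y is the line along which they close (so a half turn about z gives the same grasp; the last joint's range is limited). The gripper opens to 85 mm and grips with 20 to 120 N. Pads are 22 mm wide; open, the fingers measure 114 mm over their backs; the gripper's body (76 mm by 85 mm) begins 54 mm behind the grasp point. The pads swing forward as they close: fully open they stand 13 mm farther back than shut.
Start: joints at [1.108, 0.13, 1.488, -0, 1.523, -0.085], TCP at [0.221, 0.558, 0.231] pointing down, gripper open.
Joint ranges: [-2.96, 2.96], [-0.89, 2.26], [0.02, 2.5], [-1.34, 4.48], [0, 2.73], [-2.66, 2.66]. Speed limits (rad/s): [2.39, 2.39, 2.79, 3.14, 3.14, 3.14].

INTERFACE

Orientations are given as a unit quaternion [x, y, z, w].
In Python, from workcell import robot gives the robot as it stands.
- The arm moves only by the tool servo_tool, never from a script. Its argument "moves" is a list that holds one entry, the list of rows, each a list of 7 numbers: the turn, a rotation vector about the tool's x, y, z in units of 5 degrees (1.0 is 5 degrees), then the shift along the tool's x, y, z in cm, then the opening, from 0 (shut) to 1 (fully open). In form: [[[rx, ry, rz, tx, ty, tz, hand], ...]]. A call has 1 to 10 rows; each row is the pose to reach, as a shift and turn from the pose commanded when the call began, along the tool's axes at that moment; what a row does not reach only later rows make up. A row lasts 1/12 s, in which the tool goes at most 41.7 mm and 7.16 degrees, less where a joint would pass 70% of its speed; a pose out of reach is approached as far as the arm can. A call with a gripper value outside its range is refused whole. The fingers move at their own pace and stop on an object; "newtons" is the grip in N (left out, the last holds). Time passes only in rows, so rows that repeat a pose let the fingers close. It gives the time, the measured TCP pose, the force, the opening and the grip force at its end, in the units of the state.
- robot.state(): the state, without advancing time (a new reading comes with each control period).
- robot.grab_frame(name): name is "scene" or "top"; returns a dict with "img" (480x640x3 uint8, red, green, blue), "fx", "fy", "cx", "cy" (pixels), "extrinsics" (4x4, takes a point from camera to world coordinates). Camera axes: x right, y up, looking along -z (the intrinsics and any distortion apply to the point x, -y, -z); pixel columns grow to the right and rows downward; lengths in m; the calibration is good to about 2 mm. A picture is of the moment at which its call begins. There is no depth.
- robot.close_job(): hands the job in; it is judged then, once.
The state is a dict: "time": time; "joints": joint angles; "joint_velocities": joint speeds; "tau": joint torques, N m; "position": TCP position; "tool_rot": TCP orientation; "contact_force": force on the tool from outside, world axes, zero at the start; "ft_torque": the same for the moment, N m; "width": opening from 0.0 (shut) to 1.0 (fully open); "gripper_force": force on a finger pad.
Only numpy, scipy, OpenCV 4.12 (cv2) and the standard library are available. Lean on these libraries where they do the work, as an engineer would, in place of code of your own. Each camera call takes 0.05 s, during which the arm holds its last target. There are 200 camera calls.

TASK

Put the open paint bottle away: press its flip cap fully shut, then stand it inside the little wooden cabinet, in the free space beside the bottle already in there, and push the cabinet door shut until it snaps over its catch and sits flush. Keep the bottle upright throughout and do not knock anything over.

Things in the scene. Friction and masses are not known exactly. Their poses are not given: they have to be found in the camera images.
- bottle: The paint bottle to put away: the smallest of the three and the only one with its flip cap open. Round, 47 mm in diameter, 134 mm tall with the cap shut, about 0.2 kg, standing loose on the table; straight-sided up to z = 95 mm, then shoulder and neck. Origin: centre of its underside, z up. The cap's hinge lies 15 mm from the axis toward its own +x, at z = 126 mm.
- bottle_cap (a joint): That bottle's flip cap, a disc 29 mm in diameter, 8 mm thick. 0 = shut flat, its top 134 mm above the bottle's underside; grows as it swings up and back toward the bottle's +x. Starts half open at 0.4 to 0.75 rad, stays where it is left; pressed down from above on its free half (the bottle's -x side) it folds shut with less than 5 N.
- cap_top (a point): Centre of the flip cap's top face; moves with the cap.
- cabinet: Small wooden cabinet fixed on the table, 160 mm deep (x), 262 mm broad (y), 250 mm tall, boards 12 mm thick. Origin: centre of its underside, z up; its open front looks along its own -x, toward the robot. Inside: x from -80 mm (front edge) to +72, y from -119 to +119, floor at z = 18, roof's underside at z = 238. A bottle of 47 mm is clear of the door from x = -55 on.
- catch_point (a point): The sprung roller of the door's catch, under the cabinet's roof just inside the front, near the right wall. Its steel housing fills cabinet x -77 to -43, y -111 to -85 mm, down to z = 221 mm.
- door (a joint): The cabinet's upright door, hinged at its left (cabinet +y), swinging out toward the robot. 0 = shut and flush, 1.57 = square to the front. Starts at 1.7 to 1.95 rad, stays where it is left. The catch resists from about 0.06 rad (free edge 15 mm ajar) to 0.03 rad and takes up to 10 N at the free edge; past that it snaps in, and the catch draws the door to 0 and holds it.
- door_hinge (a point): Point on the door's upright hinge axis, at cabinet x = -81.5, y = +129, z = 10 mm. The door is 258 mm wide from here, spans z = 10 to 246 mm and is 14 mm thick; shut, it runs toward the cabinet's -y with its outer face 14 mm in front (-x) of this axis.
- door_edge (a point): Point on the door's outer face, 180 mm from the hinge axis and 40 mm below its top edge, with nothing round it: a good place to push. The door's bar pull is farther out and lower (230 to 250 mm from the axis, z = 80 to 160 mm, standing 26 mm off the face).
- stored_bottle: The biggest bottle, shut, 55 mm in diameter, 158 mm tall, standing loose inside the cabinet in its left (+y) part. Origin: centre of its underside.
- spare_bottle: A shut bottle standing loose on the table, 51 mm in diameter, 146 mm tall. Origin: centre of its underside.
- cup: A plain cup standing loose on the table, 83 mm in diameter, 106 mm tall. Origin: centre of its underside.
There are look-alikes about, which are no part of the job. What is shaped like the bottle but purple is not meant.

How it is judged:
On the way, in this order (a step that is already met when the one before it is completed fails the run):
1. the bottle's cap is pressed shut (within 0.06 rad) (value of joint bottle_cap below 0.06 rad), for 0.2 s.
2. the bottle stands upright inside the cabinet, on its floor, let go (x of bottle in the frame of cabinet between -0.055 and 0.08 m and y of bottle in the frame of cabinet between -0.12 and 0.12 m and z of bottle in the frame of cabinet between 0.012 and 0.024 m and angle between bottle's own z axis and vertical below 0.1 rad and contact force between the fingers and bottle below 0.1 N), for 0.2 s.
At the end, for the whole second after the job is handed in: The door is shut past its catch (within 0.015 rad of flush), the bottle stands upright (within 0.1 rad) and still on the cabinet's floor, wholly inside, with its cap shut (within 0.1 rad), and the stored bottle still stands upright (value of joint door below 0.015 rad and value of joint bottle_cap below 0.1 rad and x of bottle in the frame of cabinet between -0.058 and 0.08 m and y of bottle in the frame of cabinet between -0.12 and 0.12 m and z of bottle in the frame of cabinet between 0.012 and 0.024 m and angle between each of bottle, stored_bottle's own z axis and vertical below 0.1 rad and linear speed of bottle below 0.02 m/s); the robot touches nothing.
It fails at once if the bottle being put away is tipped by more than 0.5 rad (angle between bottle's own z axis and vertical above 0.5 rad).
It fails at once if the stored bottle, the spare bottle or the cup is knocked over (tipped by more than 0.5 rad) (angle between any of stored_bottle, spare_bottle, cup's own z axis and vertical above 0.5 rad).
It also fails if it takes over 70 s, if anything falls off the work surface, if the arm or the gripper's body presses on something with over 40 N, if the wrist force passes 120 N, or if a joint passes its speed limit or range.

## Working session

There is one attempt and no reset: what is moved stays moved. The work goes in short steps, Python scripts to look and compute and a tool call to move; the robot and the scene stay as the last step left them, time stands still between calls to the robot, and variables do not carry over. Pictures are saved under pics/ and viewed, at most 10 in all, crops included, and the job is handed in when it is done.

Besides the shell and the picture viewer there is one more tool, called after "Request:" as a command line: name --argument value ..., lists and objects as JSON in quotes. servo_tool: Moves the arm, as the interface text tells. Its arguments: {"type":"object","properties":{"moves":{"type":"array","items":{"type":"array","items":{"type":"array","items":{"type":"number"}}}},"newtons":{"type":"number"}},"required":["moves"]}

```bash
mkdir -p pics; ls
python3 - <<'E'
from workcell import robot
import cv2,numpy as np,pickle
F={}
for n in("scene","top"):
    f=robot.grab_frame(n);F[n]=f
    cv2.imwrite(f"pics/{n}0.png",f["img"][:,:,::-1])
    print(n,{k:np.round(v,4).tolist() if k=='extrinsics' else v for k,v in f.items() if k!='img'})
pickle.dump(F,open("f0.pkl","wb"))
print(robot.state())
E
```

```text
pics
scene {'fx': 478.93549493621845, 'fy': 478.93549493621845, 'cx': 315.3023438501921, 'cy': 239.11937825012572, 'extrinsics': [[0.8586, 0.4019, -0.3182, 0.2106], [-0.5124, 0.652, -0.5589, -0.6818], [-0.0172, 0.6429, 0.7657, 0.9601], [0.0, 0.0, 0.0, 1.0]]}
top {'fx': 444.10742929227627, 'fy': 444.10742929227627, 'cx': 317.4637890630256, 'cy': 239.82889767130516, 'extrinsics': [[0.1452, 0.9312, -0.3344, 0.2225], [-0.9894, 0.1355, -0.0525, -0.1868], [-0.0036, 0.3385, 0.941, 1.0808], [0.0, 0.0, 0.0, 1.0]]}
{'time': 0.1, 'joints': array([ 1.10764315e+00,  1.31095681e-01,  1.48919202e+00,  1.37723898e-05,
        1.52296637e+00, -8.54170966e-02]), 'joint_velocities': array([ 1.72315186e-05, -2.86277369e-03, -2.09403724e-03, -2.24268636e-03,
       -6.85069165e-04,  1.55824577e-03]), 'tau': array([ 1.85690107e-03, -5.70961940e+01, -5.01937580e+01, -2.37501226e-04,
        8.31503829e-03,  8.18088006e-05]), 'position': array([0.22105398, 0.55726624, 0.23033143]), 'tool_rot': array([ 1.87747449e-01,  9.82216985e-01, -7.97796645e-04, -2.31626761e-04]), 'contact_force': array([-0.81548912,  0.36042   ,  0.61731435]), 'ft_torque': array([ 0.02324649, -0.03555104, -0.00980232]), 'gripper_force': 0.0, 'width': 0.999248050401488}
```

View pics/scene0.png

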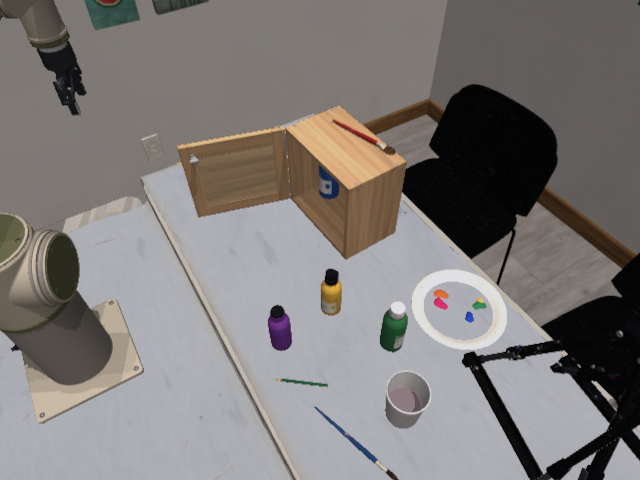

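View pics/top0.png

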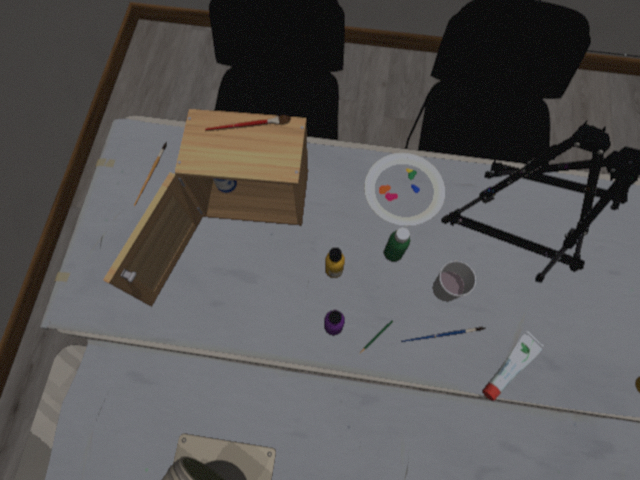

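The scene view shows the orange bottle with its cap open at (331,290), the purple decoy at (280,328), the green spare at (394,328), the cup at (406,398), and the cabinet with its door swung out to the left. In the top view the orange bottle is at (335,263). I'll zoom in on the bottle and the cabinet.

Run:
```python
import cv2,numpy as np,pickle
F=pickle.load(open("f0.pkl","rb"))
s=F["scene"]["img"][:,:,::-1];t=F["top"]["img"][:,:,::-1]
r=lambda im,x,y,w,h,k:cv2.resize(im[y:y+h,x:x+w],None,fx=k,fy=k,interpolation=cv2.INTER_CUBIC)
a=np.hstack([r(s,310,260,50,60,5),r(t,315,240,50,60,5)])
a=np.vstack([a])
b=np.hstack([r(s,170,100,250,160,1.6),r(t,100,100,220,210,1.6)[:256]])
b=np.vstack([b]);W=800
c=np.zeros((600,800,3),np.uint8);c[:300,:500]=a;c[300:556,:b.shape[1]]=b[:,:800]
cv2.imwrite("pics/z.png",c)
```

```text
(no output)
```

View pics/z.png

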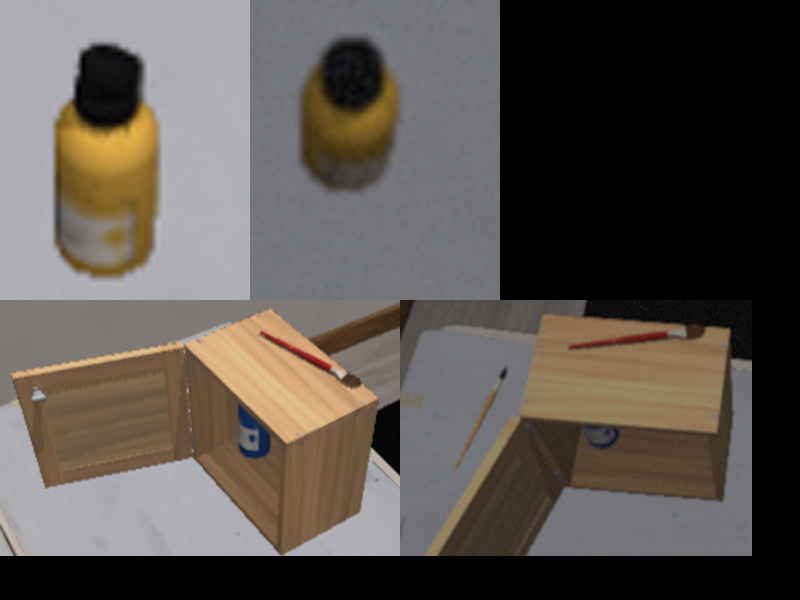

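```bash
cat > h.py <<'E'
import cv2,numpy as np
def cam(f):
    E=np.array(f["extrinsics"]);K=np.array([[f["fx"],0,f["cx"]],[0,f["fy"],f["cy"]],[0,0,1]]);return E,K
def rays(f,uv):
    E,K=cam(f);uv=np.atleast_2d(uv).astype(float)
    d=np.c_[uv,np.ones(len(uv))]@np.linalg.inv(K).T*[1,-1,-1]
    d=d@E[:3,:3].T;return E[:3,3],d/np.linalg.norm(d,axis=1)[:,None]
def proj(f,X):
    E,K=cam(f);p=(np.atleast_2d(X)-E[:3,3])@E[:3,:3]*[1,-1,-1];p=p@K.T;return p[:,:2]/p[:,2:]
def plane(f,uv,z):
    o,d=rays(f,uv);return o+d*((z-o[2])/d[:,2])[:,None]
def tri(f,uv,g,vw):
    o,d=rays(f,uv);p,e=rays(g,vw);A=np.stack([d[0],-e[0]],1);s=np.linalg.lstsq(A,p-o,rcond=None)[0]
    a,b=o+s[0]*d[0],p+s[1]*e[0];return (a+b)/2,np.linalg.norm(a-b)
def blob(f,fn,box):
    x,y,w,h=box;hsv=cv2.cvtColor(f["img"],cv2.COLOR_RGB2HSV);m=np.zeros(hsv.shape[:2],np.uint8)
    m[y:y+h,x:x+w]=(fn(hsv)*255).astype(np.uint8)[y:y+h,x:x+w]
    n,l,s,c=cv2.connectedComponentsWithStats(m);k=1+np.argmax(s[1:,4]);return l==k
def az(f,m):
    v,u=np.nonzero(m);P=[]
    for du in(-.5,.5):
        o,d=rays(f,np.c_[u+du,v]);P.append(np.arctan2(d[:,1],d[:,0]))
    a=np.concatenate(P);lo,hi=a.min(),a.max();return o,(lo+hi)/2,(hi-lo)/2
def axis(f,m,g,n):
    o,a,ha=az(f,m);p,b,hb=az(g,n)
    s=np.linalg.solve(np.array([[np.cos(a),-np.cos(b)],[np.sin(a),-np.sin(b)]]),(p-o)[:2])
    return o[:2]+s[0]*np.array([np.cos(a),np.sin(a)]),s[0]*np.sin(ha)*2000,s[1]*np.sin(hb)*2000
E
python3 - <<'E'
import pickle;from h import *
F=pickle.load(open("f0.pkl","rb"));s,t=F["scene"],F["top"]
H=lambda a,b,S=90,V=30:(lambda h:(h[...,0]>=a)&(h[...,0]<=b)&(h[...,1]>S)&(h[...,2]>V))
for n,fn,bs,bt in[("orange",H(12,32,110),(310,262,45,60),(315,240,45,45)),("green",H(50,85),(375,310,40,50),(380,225,40,45)),("purple",H(120,155),(262,300,35,60),(320,305,30,35))]:
    a,b=blob(s,fn,bs),blob(t,fn,bt);print(n,a.sum(),b.sum(),axis(s,a,t,b))
    if n=="orange":
        for f,m in((s,a),(t,b)):
            v,u=np.nonzero(m);print(" bbox",u.min(),u.max(),v.min(),v.max())
blk=lambda h:(h[...,2]<60)
ca,cb=blob(s,blk,(318,262,28,28)),blob(t,blk,(322,242,28,24))
c=[np.array(np.nonzero(m))[::-1].mean(1) for m in(ca,cb)];print("cap",c,tri(s,c[0],t,c[1]))
for f,m in((s,ca),(t,cb)):
    v,u=np.nonzero(m);print(" bbox",u.min(),u.max(),v.min(),v.max(),m.sum())
for n,p,q in[("FL",(286,128),(176,174)),("FR",(350,190),(298.7,182.5)),("BR",(406,162.5),(306,117.5)),("BL",(339,107),(190.6,109.4)),("FRbot",(347,254),(301,224))]:
    print(n,tri(s,p,t,q))
bl=blob(s,H(100,125,100),(310,160,40,45));v,u=np.nonzero(bl);print("blue",u.min(),u.max(),v.min(),v.max(),az(s,bl))
bt=blob(t,H(100,125,80,20),(205,172,40,25));v,u=np.nonzero(bt);print("blue",u.min(),u.max(),v.min(),v.max(),az(t,bt),axis(s,bl,t,bt))
E
```

```text
orange 448 242 (array([ 0.53311276, -0.17845454]), np.float64(45.844083160974186), np.float64(43.86259171342239))
 bbox 321 340 280 314
 bbox 326 343 254 274
green 639 328 (array([ 0.59864872, -0.3223003 ]), np.float64(49.96920487306708), np.float64(46.34310350647978))
purple 659 243 (array([ 0.39287578, -0.19578043]), np.float64(46.305704992578846), np.float64(43.60170597020852))
cap [array([331.02259887, 276.70056497]), array([334.6875    , 254.43055556])] (array([ 0.53449862, -0.17695356,  0.12021205]), np.float64(0.00014712120775109617))
 bbox 325 337 269 284 177
 bbox 329 340 248 261 144
FL (array([0.62426376, 0.1768781 , 0.24675943]), np.float64(0.004162539220370534))
FR (array([ 0.63956386, -0.08279608,  0.246699  ]), np.float64(0.00026979232354597965))
BR (array([ 0.79917157, -0.07273704,  0.24435802]), np.float64(0.004428215057696484))
BL (array([0.7857968 , 0.18688583, 0.243026  ]), np.float64(0.0019876678988878112))
FRbot (array([ 0.63950812, -0.07974681,  0.02098892]), np.float64(0.007055073877430429))
blue 319 338 166 198 (array([ 0.21063289, -0.68181236,  0.96010399]), np.float64(1.0108563612419008), np.float64(0.0284298756359177))
blue 221 235 181 191 (array([ 0.22246863, -0.18676962,  1.08083122]), np.float64(0.5698777930082617), np.float64(0.03881773959650847)) (array([0.72135934, 0.13291763]), np.float64(54.66755000314557), np.float64(45.989804129784055))
```

Request:
servo_tool --moves '[[[0, 0, 0, 0, 0, -15, 0], [0, 0, 0, 0, 0, -15, 0], [0, 0, 0, 0, 0, -15, 0], [0, 0, 0, 0, 0, -15, 0], [0, 0, 16.4, -56, -57, -15, 0], [0, 0, 16.4, -56, -57, -15, 0], [0, 0, 16.4, -56, -57, -15, 0], [0, 0, 16.4, -56, -57, -15, 0], [0, 0, 16.4, -56, -57, -15, 0], [0, 0, 16.4, -56, -57, -15, 0]]]'

```text
time: 0.93
position: [0.3185, 0.3255, 0.3808]
tool_rot: [0.537, 0.844, -0.0, -0.0]
contact_force: [1.7, -0.0, 0.3]
width: 0.0
gripper_force: 0.0
```

```bash
cat >> h.py <<'E'
from scipy.spatial.transform import Rotation as Ro
import json
def rec(robot):
    s=robot.state();open("log.jsonl","a").write(json.dumps({k:np.array(s[k]).tolist() for k in("joints","position","tool_rot")})+"\n")
    R=Ro.from_quat(s["tool_rot"]);print("t",round(s["time"],2),"q",np.round(s["joints"],3),"p",np.round(s["position"],4),"F",np.round(s["contact_force"],1),"w",round(s["width"],3),"\nR",np.round(R.as_matrix(),3).tolist());return s
def rel(s,p=None,R=None):
    R0=Ro.from_quat(s["tool_rot"]);R=R0 if R is None else R
    p=s["position"] if p is None else p
    print("row",np.round((R0.inv()*R).as_rotvec()/np.radians(5),2),np.round(R0.inv().apply(np.array(p)-s["position"])*100,2))
E
python3 - <<'E'
from workcell import robot;from h import *
s=rec(robot);R=Ro.from_euler('z',-np.degrees(1.43),degrees=True)*Ro.from_quat([.18775,.98222,0,0])
rel(s,[.533,-.178,.38],R);rel(s,[.533,-.178,.17],R)
E
```

```text
t 0.93 q [ 0.684 -0.273  1.603 -0.     1.812  0.246] p [0.3185 0.3255 0.3808] F [ 1.7 -0.   0.3] w 0.0 
R [[-0.424, 0.906, -0.0], [0.906, 0.424, -0.0], [-0.0, -0.0, -1.0]]
row [-0.    0.    7.73] [-54.69  -1.89   0.09]
row [-0.    0.    7.73] [-54.69  -1.88  21.09]
```

Request:
servo_tool --moves '[[[0, 0, 7.7, -54.7, -1.9, 0, 0], [0, 0, 7.7, -54.7, -1.9, 0, 0], [0, 0, 7.7, -54.7, -1.9, 0, 0], [0, 0, 7.7, -54.7, -1.9, 0, 0], [0, 0, 7.7, -54.7, -1.9, 0, 0], [0, 0, 7.7, -54.7, -1.9, 0, 0], [0, 0, 7.7, -54.7, -1.9, 0, 0], [0, 0, 7.7, -54.7, -1.9, 0, 0], [0, 0, 7.7, -54.7, -1.9, 0, 0], [0, 0, 7.7, -54.7, -1.9, 0, 0]]]'

```text
time: 1.77
position: [0.484, -0.0573, 0.381]
tool_rot: [0.783, 0.622, -0.0, -0.0]
contact_force: [0.2, 0.5, 0.1]
width: -0.001
gripper_force: 0.0
```

Run:
```python
from workcell import robot;from h import *
s=rec(robot)
rel(s,[.533,-.178,.38]);rel(s,[.533,-.178,.175])
```

```text
t 1.77 q [-0.223 -0.186  1.529  0.     1.799  0.006] p [ 0.484  -0.0573  0.381 ] F [0.2 0.5 0.1] w -0.001 
R [[0.227, 0.974, -0.0], [0.974, -0.227, 0.0], [0.0, -0.0, -1.0]]
row [0. 0. 0.] [-10.64   7.51   0.1 ]
row [0. 0. 0.] [-10.64   7.52  20.6 ]
```

Request:
servo_tool --moves '[[[0, 0, 0, -10.6, 7.5, 0, 0], [0, 0, 0, -10.6, 7.5, 0, 0], [0, 0, 0, -10.6, 7.5, 0, 0], [0, 0, 0, -10.6, 7.5, 0, 0], [0, 0, 0, -10.6, 7.5, 19, 0], [0, 0, 0, -10.6, 7.5, 19, 0], [0, 0, 0, -10.6, 7.5, 19, 0], [0, 0, 0, -10.6, 7.5, 19, 0], [0, 0, 0, -10.6, 7.5, 19, 0], [0, 0, 0, -10.6, 7.5, 19, 0]]]'

```text
time: 2.6
position: [0.5285, -0.1733, 0.1834]
tool_rot: [0.783, 0.622, -0.003, -0.006]
contact_force: [-0.4, -0.7, -0.8]
width: 0.002
gripper_force: 0.0
```

Run:
```python
from workcell import robot;from h import *
import pickle
s=rec(robot)
rel(s,[.533,-.178,.136])
f=robot.grab_frame("scene");g=robot.grab_frame("top");pickle.dump((f,g),open("f1.pkl","wb"))
r=lambda im,x,y,w,h,k:cv2.resize(im[y:y+h,x:x+w,::-1],None,fx=k,fy=k)
cv2.imwrite("pics/a.png",np.hstack([r(f["img"],280,210,100,120,4),r(g["img"],290,180,100,120,4)]))
```

```text
t 2.6 q [-0.409  0.052  1.66   0.     1.443 -0.18 ] p [ 0.5285 -0.1733  0.1834] F [-0.4 -0.7 -0.8] w 0.002 
R [[0.227, 0.974, -0.011], [0.974, -0.227, 0.005], [0.002, -0.012, -1.0]]
row [0. 0. 0.] [-0.36  0.6   4.73]
```

View pics/a.png

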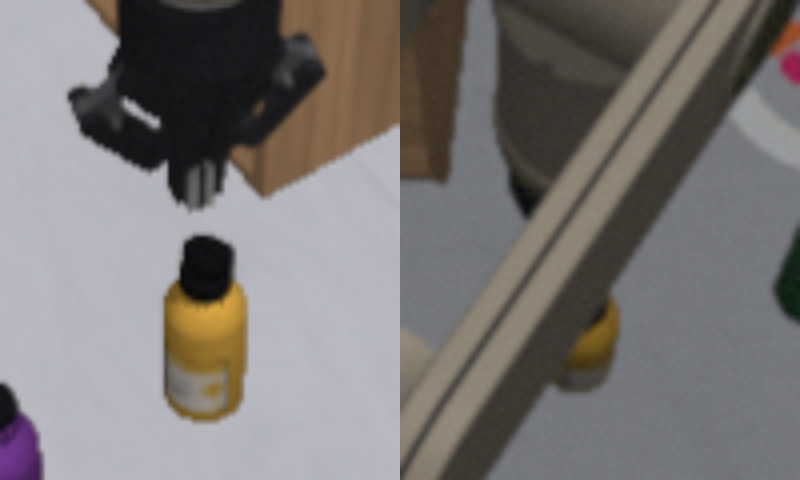

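The scene view shows the closed fingers about 45 mm above the open cap, in line with the bottle. Next I press down.

Request:
servo_tool --moves '[[[0, 0, 0, -0.4, 0.6, 0, 0], [0, 0, 0, -0.4, 0.6, 1, 0], [0, 0, 0, -0.4, 0.6, 2, 0], [0, 0, 0, -0.4, 0.6, 2.5, 0], [0, 0, 0, -0.4, 0.6, 3, 0], [0, 0, 0, -0.4, 0.6, 3.5, 0], [0, 0, 0, -0.4, 0.6, 4, 0], [0, 0, 0, -0.4, 0.6, 4.4, 0], [0, 0, 0, -0.4, 0.6, 4.6, 0], [0, 0, 0, -0.4, 0.6, 4.6, 0]]]'

```text
time: 3.53
position: [0.5374, -0.1805, 0.1447]
tool_rot: [0.783, 0.622, -0.0, -0.0]
contact_force: [0.7, -0.8, -0.5]
width: 0.003
gripper_force: 0.0
```

Run:
```python
from workcell import robot;from h import *
s=rec(robot)
rel(s,[.533,-.178,.134])
```

```text
t 3.53 q [-0.414  0.099  1.682 -0.     1.361 -0.186] p [ 0.5374 -0.1805  0.1447] F [ 0.7 -0.8 -0.5] w 0.003 
R [[0.227, 0.974, -0.001], [0.974, -0.227, 0.0], [0.0, -0.001, -1.0]]
row [0. 0. 0.] [ 0.14 -0.48  1.07]
```

Request:
servo_tool --moves '[[[0, 0, 0, 0, -0.45, 0.2, 0], [0, 0, 0, 0, -0.45, 0.4, 0], [0, 0, 0, 0, -0.45, 0.6, 0], [0, 0, 0, 0, -0.45, 0.8, 0], [0, 0, 0, 0, -0.45, 0.9, 0], [0, 0, 0, 0, -0.45, 1.0, 0], [0, 0, 0, 0, -0.45, 1.05, 0], [0, 0, 0, 0, -0.45, 1.05, 0]]]'

```text
time: 4.2
position: [0.5333, -0.1796, 0.1346]
tool_rot: [0.783, 0.622, -0.0, -0.0]
contact_force: [1.0, -0.6, -0.4]
width: -0.001
gripper_force: 0.0
```

Run:
```python
from workcell import robot;from h import *
import pickle
s=rec(robot)
f=robot.grab_frame("scene");pickle.dump(f,open("f2.pkl","wb"))
cv2.imwrite("pics/b.png",cv2.resize(f["img"][240:330,285:375,::-1],None,fx=5,fy=5))
```

```text
t 4.2 q [-0.416  0.097  1.704  0.     1.341 -0.187] p [ 0.5333 -0.1796  0.1346] F [ 1.  -0.6 -0.4] w -0.001 
R [[0.227, 0.974, -0.0], [0.974, -0.227, 0.0], [0.0, -0.0, -1.0]]
```

View pics/b.png

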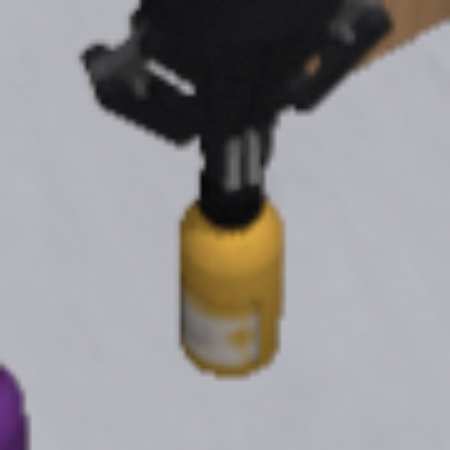

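The fingers are on the cap at about (325,277). The force is still near zero, so I press a little further until it rises.

Request:
servo_tool --moves '[[[0, 0, 0, 0, 0, 0.1, 0], [0, 0, 0, 0, 0, 0.1, 0], [0, 0, 0, 0, 0, 0.2, 0], [0, 0, 0, 0, 0, 0.2, 0], [0, 0, 0, 0, 0, 0.25, 0], [0, 0, 0, 0, 0, 0.25, 0]]]'

```text
time: 4.75
position: [0.5345, -0.1802, 0.1343]
tool_rot: [0.783, 0.622, 0.001, 0.001]
contact_force: [-0.7, 0.4, 10.7]
width: -0.002
gripper_force: 5.0
```

Run:
```python
from workcell import robot;from h import *
s=rec(robot)
```

```text
t 4.75 q [-0.416  0.097  1.704 -0.     1.337 -0.187] p [ 0.5345 -0.1802  0.1343] F [-0.7  0.4 10.7] w -0.002 
R [[0.227, 0.974, 0.003], [0.974, -0.227, -0.001], [-0.001, 0.003, -1.0]]
```

Request:
servo_tool --moves '[[[0, 0, 0, 0, 0, -4, 0], [0, 0, 0, 0, 0, -8, 0], [0, 0, 0, -5, -5, -14, 1], [0, 0, 0, -5, -10, -14, 1], [0, 0, 0, -5, -15, -14, 1], [0, 0, 0, -5, -15, -14, 1], [0, 0, 0, -5, -15, -14, 1], [0, 0, 0, -5, -15, -14, 1]]]'

```text
time: 5.42
position: [0.3743, -0.1945, 0.2737]
tool_rot: [0.784, 0.621, 0.0, 0.001]
contact_force: [0.1, 0.5, -0.4]
width: 0.843
gripper_force: 0.0
```

```bash
cat >> h.py <<'E'
def fkR(q,o=0):return Ro.from_euler('Z',q[0])*Ro.from_euler('Y',q[1]+q[2])*Ro.from_euler('Z',q[3])*Ro.from_euler('Y',q[4])*Ro.from_euler('Z',q[5]+o)
def cols(q):
    A=Ro.from_euler('Z',q[0]);B=A*Ro.from_euler('Y',q[1]);C=B*Ro.from_euler('Y',q[2]);e=np.eye(3)
    return np.stack([e[2],A.apply(e[0]),A.apply(e[1]),B.apply(e[2]),C.apply(e[0]),C.apply(e[2]),fkR(q).apply(e[2])],1)
def fit():
    L=[json.loads(l) for l in open("log.jsonl")];L.append({"joints":[1.10764315,.131095681,1.48919202,0,1.52296637,-.0854170966],"position":[0.22105398,0.55726624,0.23033143],"tool_rot":[.187747449,.982216985,-.000797796,-.000231627]})
    A=np.vstack([cols(l["joints"]) for l in L]);y=np.hstack([l["position"] for l in L])
    x,_,rk,sv=np.linalg.lstsq(A,y,rcond=1e-4)
    return x,np.abs(A@x-y).max(),rk,[np.round((fkR(l["joints"]).inv()*Ro.from_quat(l["tool_rot"])).as_rotvec(),3).tolist() for l in L]
E
python3 - <<'E'
from workcell import robot;from h import *
import pickle
s=rec(robot);print(fit())
f=robot.grab_frame("scene");g=robot.grab_frame("top");pickle.dump((f,g),open("f3.pkl","wb"))
r=lambda im,x,y,w,h,k:cv2.resize(im[y:y+h,x:x+w,::-1],None,fx=k,fy=k)
cv2.imwrite("pics/c.png",np.hstack([r(f["img"],240,200,200,240,2),r(g["img"],240,140,200,240,2)]))
E
```

```text
t 5.42 q [-0.601 -0.385  1.884 -0.     1.64  -0.37 ] p [ 0.3743 -0.1945  0.2737] F [ 0.1  0.5 -0.4] w 0.843 
R [[0.229, 0.974, 0.002], [0.974, -0.229, -0.002], [-0.001, 0.003, -1.0]]
(array([3.18101038e-01, 3.67885868e-10, 5.12006277e-02, 3.69100005e-01,
       6.16000006e-02, 5.53400001e-01, 3.64801043e-01]), np.float64(3.932947420987043e-06), np.int32(7), [[-0.0, 0.0, 1.571], [-0.0, 0.0, 1.571], [0.0, 0.0, 1.571], [0.0, 0.0, 1.571], [-0.0, 0.0, 1.571], [-0.0, 0.0, 1.571], [-0.0, 0.0, 1.571], [-0.0, 0.0, 1.571]])
```

View pics/c.png

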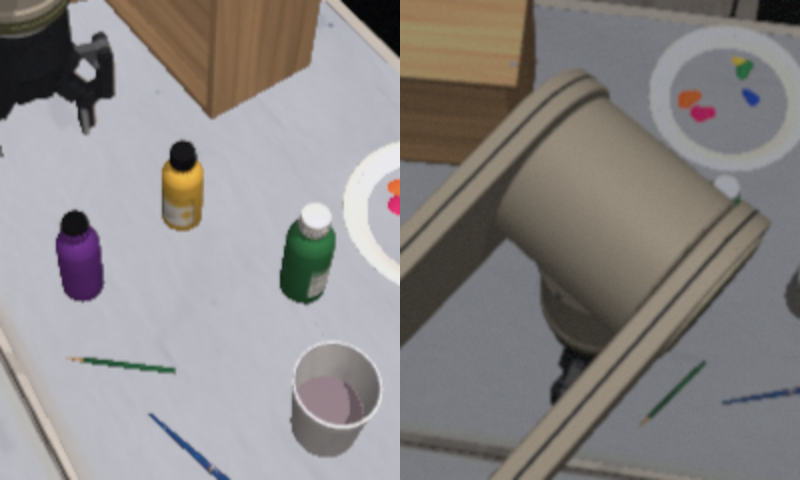

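The scene view shows the cap is now shut, with the bottle still upright where it was. The kinematic fit is exact to 4 µm, so I can plan the side grasp and the placing with it.

```bash
cat >> h.py <<'E'
D1,B,L2,A3,L4,D6=.318101,.0512,.3691,.0616,.5534,.3648
LO=np.array([-2.96,-.89,.02,-1.34,0,-2.66]);HI=np.array([2.96,2.26,2.5,4.48,2.73,2.66])
def ik(p,R):
    w=np.array(p)-D6*R.as_matrix()[:,2];rr=w[0]**2+w[1]**2-B*B
    if rr<0:return None
    r=np.sqrt(rr);q1=np.arctan2(w[1],w[0])-np.arctan2(B,r);z=w[2]-D1
    l=np.hypot(A3,L4);g=np.arctan2(A3,L4);d=np.hypot(r,z);c=(d*d-L2**2-l*l)/(2*L2*l)
    if abs(c)>1:return None
    b=np.arccos(c);q2=np.arctan2(r,z)-np.arctan2(l*np.sin(b),L2+l*np.cos(b));q3=b-g
    q=np.array([q1,q2,q3,0,0,0]);M=((Ro.from_euler('Z',q1)*Ro.from_euler('Y',q2+q3)).inv()*R*Ro.from_euler('Z',-np.pi/2)).as_matrix()
    q[4]=np.arccos(np.clip(M[2,2],-1,1));q[3]=np.arctan2(M[1,2],M[0,2]);q[5]=np.arctan2(M[2,1],-M[2,0])
    if q[3]<LO[3]:q[3]+=2*np.pi
    return q
def margin(q):return -9 if q is None else min((q-LO).min(),(HI-q).min())
def tool(yaw,al,roll):
    y,a=np.radians([yaw,al]);d=np.array([np.cos(a)*np.cos(y),np.cos(a)*np.sin(y),-np.sin(a)])
    yy=np.array([-np.sin(y),np.cos(y),0])*roll;return Ro.from_matrix(np.stack([np.cross(yy,d),yy,d],1))
def tcp(c,R):return np.array(c)+.019*R.as_matrix()[:,2]
E
python3 - <<'E'
from h import *
s=json.loads(open("log.jsonl").readlines()[-1]);print(np.round(ik(s["position"],Ro.from_quat(s["tool_rot"])),3))
for al in(20,30,40,45):
  for roll in(1,-1):
    for nm,c,ys in(("grasp",[.533,-.178,.08],(-90,-70,-55,-45,-35)),("place",[.69,.02,.10],(-30,-15,0,15))):
      print(al,roll,nm,*[(y,round(margin(ik(tcp(c,tool(y,al,roll)),tool(y,al,roll))),2)) for y in ys])
for al,roll in((30,1),(30,-1),(40,1),(40,-1)):
  for c,y in(([.533,-.178,.08],-45),([.533,-.178,.08],-60),([.69,.02,.1],0)):
    q=ik(tcp(c,tool(y,al,roll)),tool(y,al,roll));print(al,roll,y,None if q is None else np.round(q,2))
E
```

```text
[-0.601 -0.385  1.884 -0.     1.64  -0.37 ]
20 1 grasp (-90, np.float64(0.14)) (-70, np.float64(-0.33)) (-55, np.float64(-0.04)) (-45, np.float64(0.07)) (-35, np.float64(-0.04))
20 1 place (-30, np.float64(0.1)) (-15, np.float64(0.27)) (0, np.float64(0.2)) (15, np.float64(0.25))
20 -1 grasp (-90, np.float64(0.14)) (-70, np.float64(-0.33)) (-55, np.float64(-0.04)) (-45, np.float64(0.07)) (-35, np.float64(-0.04))
20 -1 place (-30, np.float64(0.1)) (-15, np.float64(0.27)) (0, np.float64(0.2)) (15, np.float64(0.25))
30 1 grasp (-90, np.float64(0.26)) (-70, np.float64(0.03)) (-55, np.float64(-0.27)) (-45, np.float64(-0.06)) (-35, np.float64(-0.04))
30 1 place (-30, np.float64(-0.21)) (-15, np.float64(0.23)) (0, np.float64(0.21)) (15, np.float64(0.11))
30 -1 grasp (-90, np.float64(0.18)) (-70, np.float64(0.03)) (-55, np.float64(-0.27)) (-45, np.float64(-0.06)) (-35, np.float64(-0.04))
30 -1 place (-30, np.float64(-0.21)) (-15, np.float64(0.2)) (0, np.float64(0.21)) (15, np.float64(0.28))
40 1 grasp (-90, np.float64(0.4)) (-70, np.float64(0.24)) (-55, np.float64(0.13)) (-45, np.float64(0.09
[... 704 characters left out ...]
float64(-0.3)) (-35, np.float64(0.08))
45 -1 place (-30, np.float64(-0.32)) (-15, np.float64(0.14)) (0, np.float64(0.24)) (15, np.float64(0.42))
30 1 -45 [-0.05 -0.08  2.44  4.54  0.63  0.63]
30 1 -60 [0.08 0.1  2.25 4.83 0.91 0.62]
30 1 0 [-0.08  0.04  2.26  2.81  0.21  1.86]
30 -1 -45 [-0.05 -0.08  2.44  4.54  0.63 -2.51]
30 -1 -60 [ 0.08  0.1   2.25  4.83  0.91 -2.53]
30 -1 0 [-0.08  0.04  2.26  2.81  0.21 -1.29]
40 1 -45 [-0.12 -0.18  2.39 -1.25  0.52  0.1 ]
40 1 -60 [ 0.   -0.    2.23 -1.17  0.8   0.3 ]
40 1 0 [-0.07  0.01  2.17  0.53  0.11 -2.15]
40 -1 -45 [-0.12 -0.18  2.39 -1.25  0.52 -3.04]
40 -1 -60 [ 0.   -0.    2.23 -1.17  0.8  -2.85]
40 -1 0 [-0.07  0.01  2.17  0.53  0.11  0.99]
```

```bash
cat >> h.py <<'E'
from scipy.spatial.transform import Slerp
def path(p0,R0,p1,R1,n=25):
    S=Slerp([0,1],Ro.concatenate([R0,R1]));Q=[ik(np.array(p0)+(np.array(p1)-p0)*t,S(t)) for t in np.linspace(0,1,n)]
    if any(q is None for q in Q):print("no ik");return
    print("margin",round(min(map(margin,Q)),2),"maxstep",np.round(np.abs(np.diff(Q,axis=0)).max(0),2),"rng",np.round(np.ptp(Q,axis=0),2),"end",np.round(Q[-1],2))
E
python3 - <<'E'
from workcell import robot;from h import *
import pickle
f=pickle.load(open("f3.pkl","rb"))[0]
m=blob(f,lambda h:(h[...,0]>=12)&(h[...,0]<=32)&(h[...,1]>110)&(h[...,2]>30),(310,262,45,60))
v,u=np.nonzero(m);print("bbox",u.min(),u.max(),v.min(),v.max())
s=rec(robot);R0=Ro.from_quat(s["tool_rot"]);p=s["position"]
R=tool(-60,45,1);d=R.as_matrix()[:,2]
g=tcp([.533,-.178,.085],R);pre=g-.12*d;hi=pre+[0,0,.1]
P=tool(-15,45,1)
cab=np.array([.712,.052]);c,n=np.cos(.06),np.sin(.06);W=lambda x,y,z:np.array([cab[0]+c*x-n*y,cab[1]+n*x+c*y,z])
pl=tcp(W(-.03,-.035,.103),P);inn=pl+[0,0,.01];out=tcp(W(-.20,-.035,.113),P)
lift=g+[-.03,.03,.08]
print("pre",pre,"g",g,"lift",lift,"out",out,"pl",pl)
path(p,R0,hi,R);path(hi,R,pre,R);path(pre,R,g,R);path(g,R,lift,R);path(lift,R,out,P);path(out,P,inn,P)
rel(s,hi,R);rel(s,pre,R)
E
```

```text
bbox 321 340 280 314
t 5.52 q [-0.599 -0.379  1.881  0.     1.638 -0.369] p [ 0.3762 -0.1945  0.2726] F [-0.3 -0.6 -0.3] w 0.991 
R [[0.228, 0.974, 0.002], [0.974, -0.228, -0.001], [-0.0, 0.002, -1.0]]
pre [ 0.49729111 -0.11615038  0.15641778] g [ 0.53971751 -0.18963508  0.07156497] lift [ 0.50971751 -0.15963508  0.15156497] out [0.52743587 0.00159294 0.09956497] pl [0.69712997 0.01178682 0.08956497]
margin 0.35 maxstep [0.04 0.01 0.01 0.04 0.02 0.01] rng [0.75 0.09 0.27 0.78 0.43 0.2 ] end [ 0.15 -0.45  2.15 -0.78  1.21 -0.17]
margin 0.25 maxstep [0.   0.01 0.01 0.   0.01 0.01] rng [0.   0.13 0.1  0.08 0.16 0.18] end [ 0.15 -0.32  2.25 -0.86  1.06  0.01]
margin 0.25 maxstep [0.01 0.01 0.   0.01 0.01 0.01] rng [0.19 0.27 0.05 0.15 0.27 0.09] end [-0.04 -0.05  2.21 -1.    0.79  0.11]
margin 0.25 maxstep [0.   0.01 0.   0.01 0.01 0.01] rng [0.08 0.25 0.04 0.14 0.18 0.17] end [ 0.03 -0.3   2.25 -0.86  0.96 -0.06]
margin -0.05 maxstep [0.01 0.02 0.02 0.04 0.02 0.06] rng [0.05 0.3  0.31 0.35 0.49 0.82] end [ 0.06 -0.6   2.55 -0.51  0.48 -0.88]
margin -0.05 maxstep [0.   0.04 0.02 0.01 0.01 0.02] rng [0.   0.6  0.47 0.17 0.11 0.18] end [ 0.06  0.01  2.08 -0.68  0.37 -0.69]
row [-3.37 -8.55 -8.18] [10.39 10.01  1.63]
row [-3.37 -8.55 -8.18] [10.39  9.99 11.63]
```

Request:
servo_tool --moves '[[[-1.0, -2.5, -2.4, 3, 3, 0.5, 1], [-2.0, -5.1, -4.9, 6, 6, 1, 1], [-3.37, -8.55, -8.18, 10.4, 10, 1.6, 1], [-3.37, -8.55, -8.18, 10.4, 10, 1.6, 1], [-3.37, -8.55, -8.18, 10.4, 10, 1.6, 1], [-3.37, -8.55, -8.18, 10.4, 10, 1.6, 1], [-3.37, -8.55, -8.18, 10.4, 10, 1.6, 1], [-3.37, -8.55, -8.18, 10.4, 10, 1.6, 1], [-3.37, -8.55, -8.18, 10.4, 10, 1.6, 1], [-3.37, -8.55, -8.18, 10.4, 10, 1.6, 1]]]'

```text
time: 6.35
position: [0.496, -0.1137, 0.2526]
tool_rot: [0.458, 0.803, -0.193, 0.33]
contact_force: [0.3, -0.4, -0.6]
width: 1.002
gripper_force: 0.0
```

```bash
cat > n.py <<'E'
from workcell import robot;from h import *
import sys
s=rec(robot);R=tool(-60,45,1);d=R.as_matrix()[:,2];g=tcp([.533,-.178,.085],R)
rel(s,g-.12*d,R);rel(s,g-.06*d,R);rel(s,g,R)
E
python3 n.py
```

```text
t 6.35 q [ 0.155 -0.446  2.16  -0.781  1.21  -0.172] p [ 0.496  -0.1137  0.2526] F [ 0.3 -0.4 -0.6] w 1.002 
R [[-0.363, 0.862, 0.353], [0.608, 0.506, -0.611], [-0.706, -0.007, -0.708]]
row [ 0.   -0.02  0.11] [6.59 0.05 7.01]
row [ 0.   -0.02  0.11] [ 6.58  0.05 13.01]
row [ 0.   -0.02  0.11] [ 6.57  0.05 19.01]
```

Request:
servo_tool --moves '[[[0, 0, 0.1, 3.3, 0, 3.5, 1], [0, 0, 0.1, 6.6, 0, 7, 1], [0, 0, 0.1, 6.6, 0, 7, 1], [0, 0, 0.1, 6.6, 0, 9, 1], [0, 0, 0.1, 6.6, 0, 11, 1], [0, 0, 0.1, 6.6, 0, 13, 1], [0, 0, 0.1, 6.6, 0, 15, 1], [0, 0, 0.1, 6.6, 0, 17, 1], [0, 0, 0.1, 6.6, 0, 18, 1], [0, 0, 0.1, 6.6, 0, 18, 1]]]'

```text
time: 7.18
position: [0.5365, -0.1865, 0.0801]
tool_rot: [0.466, 0.798, -0.191, 0.33]
contact_force: [-0.9, -0.4, 0.2]
width: 1.002
gripper_force: 0.0
```

```bash
cat >> n.py <<'E'
if len(sys.argv)>1:
    n=sys.argv[1];x,y,w,h,k=map(int,sys.argv[2:])
    f=robot.grab_frame("scene");g=robot.grab_frame("top");import pickle;pickle.dump((f,g),open(n+".pkl","wb"))
    cv2.imwrite(f"pics/{n}.png",cv2.resize(f["img"][y:y+h,x:x+w,::-1],None,fx=k,fy=k))
E
python3 n.py g1 250 200 160 140 4
```

```text
t 7.18 q [-0.036 -0.075  2.208 -0.978  0.807  0.087] p [ 0.5365 -0.1865  0.0801] F [-0.9 -0.4  0.2] w 1.002 
R [[-0.347, 0.87, 0.349], [0.619, 0.492, -0.612], [-0.704, 0.003, -0.71]]
row [-0.05 -0.05 -0.1 ] [  0.34   0.07 -11.09]
row [-0.05 -0.05 -0.1 ] [ 0.32  0.09 -5.09]
row [-0.05 -0.05 -0.1 ] [0.29 0.12 0.91]
```

View pics/g1.png

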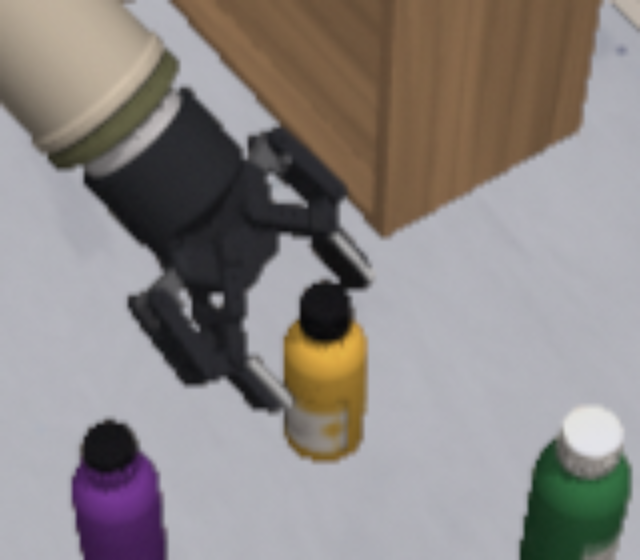

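The open fingers straddle the bottle, which is untouched and upright at about (331,290), with the pads about 1 cm short. I advance and close.

Request:
servo_tool --moves '[[[0, 0, 0, 0.1, 0.1, 0.5, 1], [0, 0, 0, 0.1, 0.1, 0.9, 1], [0, 0, 0, 0.1, 0.1, 0.9, 1], [0, 0, 0, 0.1, 0.1, 0.9, 0.3], [0, 0, 0, 0.1, 0.1, 0.9, 0.3], [0, 0, 0, 0.1, 0.1, 0.9, 0.3], [0, 0, 0, 0.1, 0.1, 0.9, 0.3], [0, 0, 0, 0.1, 0.1, 0.9, 0.3], [0, 0, 0, 0.1, 0.1, 0.9, 0.3], [0, 0, 0, 0.1, 0.1, 0.9, 0.3]]]' --newtons 30

```text
time: 8.12
position: [0.5408, -0.1899, 0.0756]
tool_rot: [0.465, 0.798, -0.19, 0.332]
contact_force: [-2.7, -0.3, 4.9]
width: 0.54
gripper_force: 30.8
```

```bash
cat > n2.py <<'E'
from workcell import robot;from h import *
s=rec(robot);R0=Ro.from_quat(s["tool_rot"]);p=s["position"];P=tool(-15,45,1)
cab=np.array([.712,.052]);c,n=np.cos(.06),np.sin(.06);W=lambda x,y,z:np.array([cab[0]+c*x-n*y,cab[1]+n*x+c*y,z])
g0=.0717 # tcp z at grasp nominal for centre .085
E
cat > n3.py <<'E'
from n2 import *
lift=p+[-.03,.03,.07];out=tcp(W(-.16,-.035,.115),P);inn=tcp(W(-.03,-.035,.115),P)
path(p,R0,lift,R0);path(lift,R0,out,P);path(out,P,inn,P)
rel(s,lift);rel(s,out+[0,0,.03],P)
E
python3 n3.py
```

```text
t 8.12 q [-0.043 -0.056  2.202 -0.995  0.791  0.1  ] p [ 0.5408 -0.1899  0.0756] F [-2.7 -0.3  4.9] w 0.54 
R [[-0.347, 0.869, 0.353], [0.617, 0.495, -0.612], [-0.706, 0.005, -0.708]]
margin 0.25 maxstep [0.   0.01 0.   0.01 0.01 0.01] rng [0.08 0.23 0.05 0.13 0.16 0.14] end [ 0.03 -0.29  2.25 -0.87  0.95 -0.04]
margin 0.06 maxstep [0.01 0.01 0.01 0.04 0.02 0.06] rng [0.05 0.14 0.19 0.29 0.53 0.76] end [ 0.06 -0.42  2.44 -0.58  0.42 -0.8 ]
margin 0.06 maxstep [0.   0.02 0.02 0.01 0.01 0.01] rng [0.   0.42 0.35 0.1  0.06 0.1 ] end [ 0.06  0.    2.08 -0.67  0.37 -0.7 ]
row [0. 0. 0.] [-2.05 -1.08 -7.85]
row [-6.37  0.02 -6.45] [  7.08  11.93 -14.89]
```

Request:
servo_tool --moves '[[[0, 0, 0, -0.5, -0.2, -2, 0.3], [0, 0, 0, -1, -0.5, -4, 0.3], [0, 0, 0, -1.5, -0.8, -6, 0.3], [0, 0, 0, -2, -1, -7.8, 0.3], [-1, 0, -1, -1, 1, -9, 0.3], [-2, 0, -2, 0.5, 3, -10, 0.3], [-3, 0, -3, 2, 5, -11, 0.3], [-4, 0, -4, 3.5, 7, -12, 0.3], [-5.2, 0, -5.2, 5, 9.5, -13.5, 0.3], [-6.4, 0, -6.4, 7, 11.9, -14.9, 0.3]]]'

```text
time: 8.95
position: [0.5671, 0.0049, 0.1317]
tool_rot: [0.14, 0.912, -0.056, 0.38]
contact_force: [0.6, 0.7, -2.3]
width: 0.527
gripper_force: 32.5
```

```bash
cat > n4.py <<'E'
from n2 import *
off=P.apply([0,0,.019])-[0,0,.085-(.0756+.0134)+.0134]  # dummy
o=P.apply([0,0,1.])*.019
def T(x,y,zb): w=W(x,y,0)+o;w[2]=zb+.0756;return w   # tcp for bottle base height zb
for a in((-.16,-.035,.03),(-.10,-.035,.03),(-.03,-.035,.028),(-.03,-.035,.019)):
    print(a);rel(s,T(*a),P)
path(p,R0,T(-.16,-.035,.03),P);path(T(-.16,-.035,.03),P,T(-.03,-.035,.03),P)
E
python3 n4.py; sed -n 1,12p n.py >/dev/null; python3 n.py g2 200 120 200 150 4 | tail -1
```

```text
t 8.95 q [ 0.092 -0.471  2.413 -0.574  0.522 -0.77 ] p [0.5671 0.0049 0.1317] F [ 0.6  0.7 -2.3] w 0.527 
R [[-0.671, 0.299, 0.678], [0.214, 0.954, -0.209], [-0.71, 0.005, -0.705]]
(-0.16, -0.035, 0.03)
row [-0.3   0.04 -0.38] [ 1.82 -0.09  1.88]
(-0.1, -0.035, 0.03)
row [-0.3   0.04 -0.38] [-2.13  2.04  5.86]
(-0.03, -0.035, 0.028)
row [-0.3   0.04 -0.38] [-6.59  4.53 10.66]
(-0.03, -0.035, 0.019)
row [-0.3   0.04 -0.38] [-5.95  4.53 11.29]
margin 0.06 maxstep [0. 0. 0. 0. 0. 0.] rng [0.03 0.04 0.02 0.01 0.09 0.05] end [ 0.06 -0.43  2.44 -0.56  0.43 -0.82]
margin 0.06 maxstep [0.   0.02 0.02 0.01 0.01 0.01] rng [0.   0.42 0.35 0.1  0.06 0.1 ] end [ 0.06 -0.    2.08 -0.66  0.38 -0.72]
row [6.07 0.02 5.98] [  1.95 -19.41   6.44]
```

View pics/g2.png

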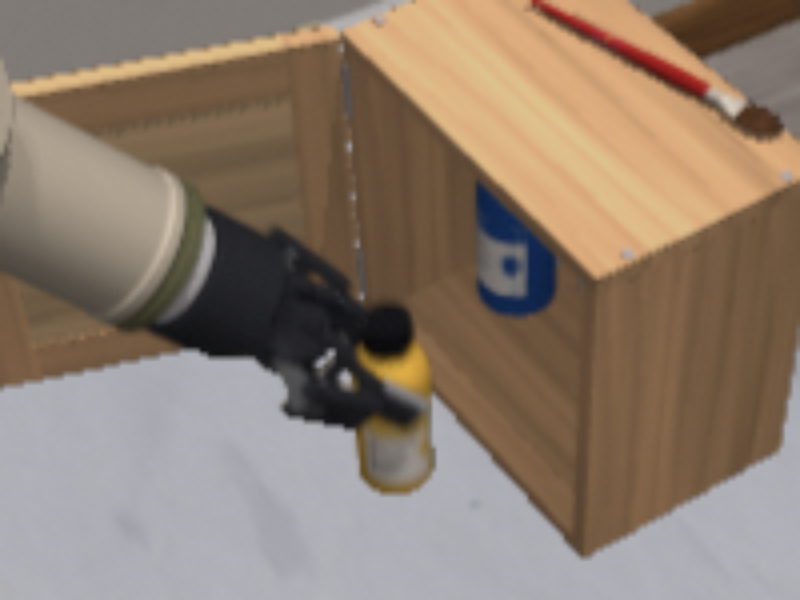

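The bottle is held upright in front of the opening. The stored blue bottle is on the left at crop (515,260), and the right side is free. I insert now.

Request:
servo_tool --moves '[[[-0.3, 0, -0.4, 1.8, 0, 1.9, 0.3], [-0.3, 0, -0.4, 1.8, 0, 1.9, 0.3], [-0.3, 0, -0.4, 0.5, 0.7, 3.2, 0.3], [-0.3, 0, -0.4, -0.8, 1.3, 4.5, 0.3], [-0.3, 0, -0.4, -2.1, 2, 5.9, 0.3], [-0.3, 0, -0.4, -3.3, 2.7, 7.1, 0.3], [-0.3, 0, -0.4, -4.5, 3.4, 8.4, 0.3], [-0.3, 0, -0.4, -5.6, 4, 9.6, 0.3], [-0.3, 0, -0.4, -6.6, 4.5, 10.7, 0.3], [-0.3, 0, -0.4, -6.6, 4.5, 10.7, 0.3]]]'

```text
time: 9.88
position: [0.6995, 0.0089, 0.1041]
tool_rot: [0.123, 0.915, -0.052, 0.381]
contact_force: [0.8, -0.4, -3.1]
width: 0.533
gripper_force: 32.5
```

```bash
python3 n4.py
```

```text
t 9.88 q [ 0.059  0.007  2.079 -0.678  0.373 -0.693] p [0.6995 0.0089 0.1041] F [ 0.8 -0.4 -3.1] w 0.533 
R [[-0.68, 0.265, 0.684], [0.186, 0.964, -0.189], [-0.709, -0.001, -0.705]]
(-0.16, -0.035, 0.03)
row [-0.06  0.03 -0.04] [ 8.79 -3.97 -9.05]
(-0.1, -0.035, 0.03)
row [-0.06  0.03 -0.04] [ 4.78 -2.04 -5.02]
(-0.03, -0.035, 0.028)
row [-0.06  0.03 -0.04] [ 0.25  0.22 -0.19]
(-0.03, -0.035, 0.019)
row [-0.06  0.03 -0.04] [0.89 0.22 0.45]
margin 0.06 maxstep [0.   0.02 0.02 0.01 0.01 0.01] rng [0.   0.43 0.36 0.12 0.06 0.13] end [ 0.06 -0.43  2.44 -0.56  0.43 -0.82]
margin 0.06 maxstep [0.   0.02 0.02 0.01 0.01 0.01] rng [0.   0.42 0.35 0.1  0.06 0.1 ] end [ 0.06 -0.    2.08 -0.66  0.38 -0.72]
```

Request:
servo_tool --moves '[[[0, 0, 0, 0.2, 0, 0.2, 0.3], [0, 0, 0, 0.4, 0, 0.4, 0.3], [0, 0, 0, 0.55, 0, 0.55, 0.3], [0, 0, 0, 0.65, 0, 0.65, 0.3], [0, 0, 0, 0.7, 0, 0.7, 0.3], [0, 0, 0, 0.7, 0, 0.7, 0.3]]]'

```text
time: 10.38
position: [0.6975, 0.0092, 0.0939]
tool_rot: [0.122, 0.915, -0.052, 0.381]
contact_force: [-0.6, -0.9, 0.2]
width: 0.533
gripper_force: 32.7
```

```bash
python3 n4.py|head -2;  python3 n.py g3 200 120 200 150 4 | tail -1
```

```text
t 10.38 q [ 0.059  0.021  2.087 -0.715  0.354 -0.656] p [0.6975 0.0092 0.0939] F [-0.6 -0.9  0.2] w 0.533 
R [[-0.68, 0.263, 0.684], [0.184, 0.965, -0.187], [-0.709, -0.001, -0.705]]
row [6.33 0.04 6.33] [  8.65 -23.33  -5.49]
```

View pics/g3.png

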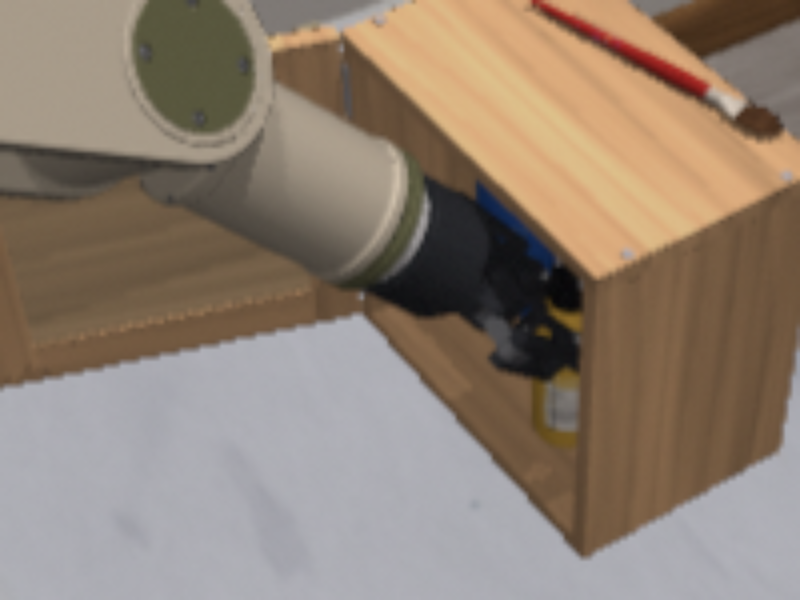

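The bottle is inside on the cabinet floor and its weight has come off the wrist. I release it and back straight out.

Request:
servo_tool --moves '[[[0, 0, 0, 0, 0, 0, 0.75], [0, 0, 0, 0, 0, 0, 0.85], [0, 0, 0, 0, 0, 0, 0.85], [0, 0, 0, 0, 0, 0, 0.85], [0, 0, 0, 0, 0, -1, 0.85], [0, 0, 0, 0, 0, -3, 0.85], [0, 0, 0, 0, 0, -5, 0.85], [0, 0, 0, 0, 0, -8, 0.85], [0, 0, 0, 0, 0, -11, 0.85], [0, 0, 0, 0, 0, -12, 0.85]]]'

```text
time: 11.32
position: [0.6151, 0.0326, 0.1814]
tool_rot: [0.122, 0.915, -0.051, 0.382]
contact_force: [0.4, 0.6, 0.8]
width: 0.849
gripper_force: 0.0
```

```bash
cat > n5.py <<'E'
from n2 import *
R=tool(0,90,1) if 0 else None
R0=Ro.from_quat(s["tool_rot"])
# down, same yaw of tool y
yy=R0.as_matrix()[:,1];yy[2]=0;yy/=np.linalg.norm(yy);d=np.array([0,0,-1.]);D=Ro.from_matrix(np.stack([np.cross(yy,d),yy,d],1))
a=p+[-.17,0,.0];b=np.array([.38,-.0,.42])
path(p,R0,b,D);rel(s,b,D);print("wrist now",p-D6*R0.as_matrix()[:,2])
E
python3 n5.py
```

```text
t 11.32 q [ 0.133 -0.375  2.248 -0.525  0.583 -0.832] p [0.6151 0.0326 0.1814] F [0.4 0.6 0.8] w 0.849 
R [[-0.679, 0.262, 0.686], [0.184, 0.965, -0.186], [-0.711, 0.0, -0.703]]
margin 0.25 maxstep [0.01 0.04 0.03 0.08 0.06 0.08] rng [0.27 0.18 0.58 0.52 1.35 0.61] end [-0.14 -0.46  1.67  0.    1.93 -1.44]
row [ 0.    9.06 -0.  ] [ -1.61  -9.3  -32.3 ]
wrist now [0.36474716 0.10055661 0.43794616]
```

Request:
servo_tool --moves '[[[0, 0, 0, 0, -1, -4, 0.85], [0, 0, 0, 0, -2, -8, 0.85], [0, 1, 0, 0, -4, -12, 0.5], [0, 2.4, 0, 0, -6, -16, 0.2], [0, 3.8, 0, -0.5, -7, -20, 0], [0, 5.2, 0, -0.5, -8, -24, 0], [0, 6.6, 0, -1, -9, -28, 0], [0, 8, 0, -1.6, -9.3, -32.3, 0], [0, 9.1, 0, -1.6, -9.3, -32.3, 0], [0, 9.1, 0, -1.6, -9.3, -32.3, 0]]]'

```text
time: 12.15
position: [0.3819, -0.0012, 0.4208]
tool_rot: [0.133, 0.991, 0.0, -0.004]
contact_force: [1.2, 0.1, -0.4]
width: -0.002
gripper_force: 0.0
```

```bash
python3 n.py g4 150 90 270 180 2 | head -2
python3 - <<'E'
import pickle;from h import *
f,g=pickle.load(open("g4.pkl","rb"))
a=cv2.resize(f["img"][90:270,150:420,::-1],None,fx=2.9,fy=2.9)
b=cv2.resize(g["img"][100:320,90:330,::-1],None,fx=1,fy=1)
a=np.vstack([a,np.zeros((600-a.shape[0],a.shape[1],3),np.uint8)])[:, :800];a=cv2.resize(a,(560,420))
c=np.zeros((420,800,3),np.uint8);c[:,:560]=a;c[:220,560:800]=b
cv2.imwrite("pics/g4c.png",c)
E
```

```text
t 12.15 q [-0.138 -0.445  1.661  0.     1.934 -1.441] p [ 0.3819 -0.0012  0.4208] F [ 1.2  0.1 -0.4] w -0.002 
R [[-0.964, 0.264, -0.008], [0.264, 0.964, 0.001], [0.008, -0.001, -1.0]]
```

View pics/g4c.png

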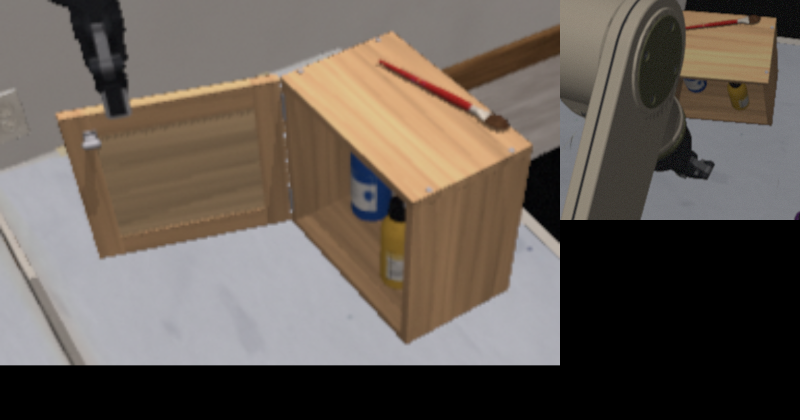

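The scene view shows the yellow bottle upright inside, cap shut, beside the blue one, and the door open on the left. Next I measure the door angle and plan the push.

```bash
cat > door.py <<'E'
from n2 import *
H=W(-.0815,.129,0)[:2];Rc=np.array([[c,-n],[n,c]])
def dp(th,gap,z=.21,r=.18):
    u=Rc@[-np.sin(th),-np.cos(th)];nn=Rc@[-np.cos(th),np.sin(th)]
    q=H+r*u+(.014+.011+gap)*nn
    d=np.array([0,0,-1.]);y=np.r_[-u,0];return np.r_[q,z],Ro.from_matrix(np.stack([np.cross(y,d),y,d],1))
E
python3 - <<'E'
from door import *
import pickle
f,g=pickle.load(open("f0.pkl","rb")).values()
e=plane(f,(177.5,146),.246)[0];v=Rc.T@(e[:2]-H);print("free corner",e,"len",np.hypot(*v),"theta",np.arctan2(-v[0],-v[1]))
e2,r=tri(f,(177.5,146),g,(107,280));print(e2,r)
th=1.85
b,Rb=dp(th,.07,.42);b2,_=dp(th,.07,.21);print(b)
path(p,R0,b,Rb);path(b,Rb,b2,Rb);rel(s,b,Rb)
ps=[dp(t,0) for t in np.linspace(1.85,0,8)]
for (a,A),(q,Q) in zip(ps,ps[1:]):path(a,A,q,Q,10)
E
```

```text
t 12.25 q [-1.360e-01 -4.500e-01  1.672e+00 -1.000e-03  1.925e+00 -1.440e+00] p [ 0.3821 -0.0008  0.4171] F [ 0.5 -0.6  0.1] w -0.002 
R [[-0.965, 0.264, -0.005], [0.264, 0.965, -0.0], [0.005, -0.002, -1.0]]
free corner [0.37836298 0.25392059 0.246     ] len 0.2566984357952148 theta 1.9396990464873236
[0.37779323 0.24987591 0.24910333] 0.00031137936454896564
[0.46787651 0.30774898 0.42      ]
margin 0.44 maxstep [0.03 0.03 0.03 0.   0.   0.1 ] rng [0.63 0.48 0.41 0.   0.07 2.15] end [0.49 0.03 1.26 0.   1.86 0.71]
margin 0.87 maxstep [0.   0.   0.02 0.   0.02 0.  ] rng [0.   0.03 0.37 0.   0.38 0.  ] end [0.49 0.03 1.63 0.   1.48 0.71]
row [-0.06 -0.03 17.46] [-0.14 32.03 -0.34]
margin 0.67 maxstep [0.01 0.01 0.01 0.   0.   0.04] rng [0.08 0.08 0.08 0.   0.01 0.35] end [ 0.3  -0.18  1.83 -0.    1.49  0.26]
margin 0.63 maxstep [0.01 0.01 0.   0.   0.   0.04] rng [0.1  0.04 0.04 0.   0.01 0.36] end [ 0.21 -0.23  1.87  0.    1.5  -0.1 ]
margin 0.63 maxstep [0.01 0.   0.   0.   0.   0.04] rng [0.1  0.01 0.   0.   0.   0.37] end [ 0.1  -0.22  1.87 -0.    1.49 -0.47]
margin 0.63 maxstep [0.01 0.01 0.01 0.   0.   0.04] rng [0.09 0.05 0.05 0.   0.01 0.35] end [ 0.02 -0.17  1.82  0.    1.49 -0.82]
margin 0.68 maxstep [0.01 0.01 0.01 0.   0.   0.04] rng [0.06 0.09 0.08 0.   0.01 0.33] end [-0.05 -0.08  1.74  0.    1.48 -1.15]
margin 0.76 maxstep [0.   0.01 0.01 0.   0.   0.03] rng [0.04 0.11 0.11 0.   0.   0.3 ] end [-0.08  0.04  1.62  0.    1.48 -1.45]
margin 0.88 maxstep [0.   0.01 0.02 0.   0.   0.03] rng [0.01 0.13 0.13 0.   0.01 0.27] end [-0.09  0.16  1.49 -0.    1.49 -1.72]
```

Request:
servo_tool --moves '[[[0, 0, 2, 0, 4, 0, 0], [0, 0, 4, 0, 8, 0, 0], [0, 0, 6, 0, 12, 0, 0], [0, 0, 8, 0, 15, 0, 0], [0, 0, 10, 0, 18, 0, 0], [0, 0, 12, 0, 21, 0, 0], [0, 0, 14, 0, 24, 0, 0], [0, 0, 16, 0, 27, 0, 0], [0, 0, 18, 0, 30, 0, 0], [0, 0, 18, 0, 33, 0, 0]]]'

```text
time: 13.08
position: [0.4671, 0.3199, 0.4157]
tool_rot: [0.649, 0.761, -0.002, -0.002]
contact_force: [-0.3, -0.0, -0.6]
width: -0.002
gripper_force: 0.0
```

Run:
```python
from door import *
for a in((1.94,.07,.42),(1.94,.07,.21),(1.94,.01,.21),(1.8,0,.21)):print(a,dp(*a)[0]);rel(s,*dp(*a))
```

```text
t 13.08 q [0.508 0.045 1.246 0.003 1.855 0.35 ] p [0.4671 0.3199 0.4157] F [-0.3 -0.  -0.6] w -0.002 
R [[-0.158, 0.987, -0.005], [0.987, 0.158, 0.0], [0.001, -0.005, -1.0]]
(1.94, 0.07, 0.42) [0.4803561  0.32114957 0.42      ]
row [-0.06  0.    5.36] [-0.08  1.32 -0.44]
(1.94, 0.07, 0.21) [0.4803561  0.32114957 0.21      ]
row [-0.06  0.    5.36] [-0.11  1.43 20.56]
(1.94, 0.01, 0.21) [0.46209809 0.263995   0.21      ]
row [-0.06  0.    5.36] [-5.46 -1.27 20.57]
(1.8, 0, 0.21) [0.44969178 0.23083532 0.21      ]
row [-0.06 -0.    3.76] [-8.54 -3.02 20.58]
```

Request:
servo_tool --moves '[[[0, 0, 1.4, 0, 1.4, 0, 0], [0, 0, 2.8, 0, 1.4, 2, 0], [0, 0, 4.2, 0, 1.4, 5, 0], [0, 0, 5.4, 0, 1.4, 9, 0], [0, 0, 5.4, 0, 1.4, 13, 0], [0, 0, 5.4, 0, 1.4, 17, 0], [0, 0, 5.4, 0, 1.4, 20.5, 0], [0, 0, 5.4, 0, 1.4, 20.5, 0], [0, 0, 5.4, 0, 1.4, 20.5, 0]]]'

```text
time: 13.83
position: [0.478, 0.3196, 0.2094]
tool_rot: [0.807, 0.591, -0.005, -0.002]
contact_force: [-1.0, 0.9, 1.0]
width: 0.0
gripper_force: 0.0
```

```bash
cat > seq.py <<'E'
from door import *
import sys
a,b,N=float(sys.argv[1]),float(sys.argv[2]),int(sys.argv[3]);gap=float(sys.argv[4])
for t in np.linspace(a,b,N):print(round(t,2),end=" ");rel(s,*dp(t,gap))
E
python3 seq.py 1.94 1.1 10 0
```

```text
t 13.83 q [0.498 0.084 1.578 0.003 1.49  0.805] p [0.478  0.3196 0.2094] F [-1.   0.9  1. ] w 0.0 
R [[0.302, 0.953, -0.01], [0.953, -0.302, -0.002], [-0.005, -0.009, -1.0]]
1.94 row [-0.11  0.06  0.03] [-6.78  0.16 -0.03]
1.85 row [-0.11  0.05 -1.04] [-8.46  0.   -0.02]
1.75 row [-0.11  0.05 -2.11] [-1.016e+01  0.000e+00 -1.000e-02]
1.66 row [-0.11  0.04 -3.18] [-11.85   0.16  -0.  ]
1.57 row [-0.12  0.04 -4.25] [-1.351e+01  4.700e-01  1.000e-02]
1.47 row [-0.12  0.03 -5.32] [-1.514e+01  9.400e-01  1.000e-02]
1.38 row [-0.12  0.03 -6.39] [-1.672e+01  1.560e+00  1.000e-02]
1.29 row [-0.12  0.02 -7.46] [-1.824e+01  2.320e+00  1.000e-02]
1.19 row [-0.12  0.02 -8.53] [-1.967e+01  3.220e+00  1.000e-02]
1.1 row [-0.12  0.01 -9.6 ] [-2.102e+01  4.250e+00  1.000e-02]
```

Request:
servo_tool --moves '[[[0, 0, 0, -3.5, 0.1, 0, 0], [0, 0, 0, -6, 0.1, 0, 0], [0, 0, -0.5, -7.6, 0, 0, 0], [0, 0, -1.6, -9.3, 0, 0, 0], [0, 0, -2.6, -11, 0.1, 0, 0], [0, 0, -3.7, -12.7, 0.3, 0, 0], [0, 0, -4.8, -14.3, 0.7, 0, 0], [0, 0, -5.9, -15.9, 1.2, 0, 0], [0, 0, -6.9, -17.5, 1.9, 0, 0], [0, 0, -7.5, -18.2, 2.3, 0, 0]]]'

```text
time: 14.67
position: [0.449, 0.1388, 0.2164]
tool_rot: [0.573, 0.82, 0.001, 0.0]
contact_force: [0.2, 0.6, -0.7]
width: 0.003
gripper_force: 0.0
```

```bash
python3 seq.py 1.25 0.35 10 0
```

```text
t 14.67 q [ 1.900e-01 -2.230e-01  1.858e+00  1.000e-03  1.506e+00 -1.610e-01] p [0.449  0.1388 0.2164] F [ 0.2  0.6 -0.7] w 0.003 
R [[-0.344, 0.939, 0.001], [0.939, 0.344, 0.001], [0.001, 0.001, -1.0]]
1.25 row [ 0.01 -0.01 -0.34] [-0.54 -0.46  0.63]
1.15 row [ 0.01 -0.01 -1.48] [-2.35 -0.57  0.63]
1.05 row [ 0.01 -0.   -2.63] [-4.17 -0.49  0.63]
0.95 row [ 0.01 -0.   -3.78] [-5.97 -0.24  0.63]
0.85 row [ 0.01 -0.   -4.92] [-7.73  0.2   0.63]
0.75 row [ 0.01 -0.   -6.07] [-9.44  0.8   0.63]
0.65 row [ 0.02 -0.   -7.21] [-11.08   1.58   0.63]
0.55 row [ 0.02 -0.   -8.36] [-12.64   2.52   0.63]
0.45 row [ 0.02 -0.   -9.5 ] [-14.1    3.6    0.63]
0.35 row [  0.02   0.   -10.65] [-15.44   4.83   0.63]
```

Request:
servo_tool --moves '[[[0, 0, -0.9, -1.4, -0.5, 0.6, 0], [0, 0, -2, -3.2, -0.5, 0.6, 0], [0, 0, -3.2, -5, -0.4, 0.6, 0], [0, 0, -4.3, -6.8, 0, 0.6, 0], [0, 0, -5.5, -8.6, 0.5, 0.6, 0], [0, 0, -6.6, -10.3, 1.2, 0.6, 0], [0, 0, -7.8, -11.9, 2, 0.6, 0], [0, 0, -8.9, -13.4, 3, 0.6, 0], [0, 0, -10.1, -14.8, 4.2, 0.6, 0], [0, 0, -10.7, -15.4, 4.8, 0.6, 0]]]'

```text
time: 15.5
position: [0.5479, 0.0101, 0.2098]
tool_rot: [0.142, 0.99, -0.0, 0.001]
contact_force: [-0.2, 0.2, -0.1]
width: 0.001
gripper_force: 0.0
```

```bash
python3 seq.py 0.4 0.07 6 0
python3 - <<'E'
from workcell import robot;from door import *
import pickle
f=robot.grab_frame("scene");pickle.dump(f,open("d1.pkl","wb"));o=pickle.load(open("f0.pkl","rb"))["scene"]["img"]
for px in((185,150),(190,180),(240,150),(230,200)):print(px,o[px[1],px[0]],f["img"][px[1],px[0]])
hsv=cv2.cvtColor(f["img"],cv2.COLOR_RGB2HSV)
m=((hsv[...,0]>5)&(hsv[...,0]<24)&(hsv[...,1]>60)&(hsv[...,2]>60))
ov,ou=np.nonzero(m);print("wood bbox",[(ou.min(),ou.max()),(ov.min(),ov.max())])
for t in(1.2,.4):
    u=Rc@[-np.sin(t),-np.cos(t)];q=[np.r_[H+.258*u,z] for z in(.246,.01)];print(t,proj(f,q).round(0).tolist())
E
```

```text
t 15.5 q [-7.500e-02 -0.000e+00  1.664e+00 -1.000e-03  1.477e+00 -1.360e+00] p [0.5479 0.0101 0.2098] F [-0.2  0.2 -0.1] w 0.001 
R [[-0.96, 0.281, 0.001], [0.281, 0.96, -0.001], [-0.001, -0.001, -1.0]]
0.4 row [-0.01  0.01  0.63] [ 0.95  0.19 -0.02]
0.33 row [-0.01  0.01 -0.13] [-0.24 -0.   -0.02]
0.27 row [-0.01  0.01 -0.88] [-1.43 -0.11 -0.02]
0.2 row [-0.01  0.01 -1.64] [-2.63 -0.15 -0.02]
0.14 row [-0.01  0.01 -2.4 ] [-3.83 -0.1  -0.02]
0.07 row [-0.01  0.01 -3.15] [-5.02  0.02 -0.01]
t 15.5 q [-7.500e-02 -0.000e+00  1.664e+00 -1.000e-03  1.477e+00 -1.360e+00] p [0.5479 0.0101 0.2098] F [-0.2  0.2 -0.1] w 0.001 
R [[-0.96, 0.281, 0.001], [0.281, 0.96, -0.001], [-0.001, -0.001, -1.0]]
(185, 150) [116  90  65] [126 120 117]
(190, 180) [113  88  64] [167 168 175]
(240, 150) [110  91  69] [171 172 179]
(230, 200) [120  98  75] [172 172 179]
wood bbox [(np.int64(4), np.int64(636)), (np.int64(0), np.int64(435))]
1.2 [[213.0, 192.0], [230.0, 259.0]]
0.4 [[304.0, 204.0], [308.0, 271.0]]
```

The pixels where the door used to be now show table and wall, so the door is swinging with the tool. I continue to just before the catch.

Request:
servo_tool --moves '[[[0, 0, -0.3, -0.8, 0, 0, 0], [0, 0, -0.9, -1.6, -0.1, 0, 0], [0, 0, -1.5, -2.4, -0.1, 0, 0], [0, 0, -2, -3.2, -0.1, 0, 0], [0, 0, -2.5, -4, -0.1, 0, 0], [0, 0, -3, -4.6, 0, 0, 0], [0, 0, -3.2, -5, 0, 0, 0], [0, 0, -3.2, -5, 0, 0, 0]]]'

```text
time: 16.22
position: [0.5939, -0.0029, 0.2077]
tool_rot: [0.006, 1.0, -0.0, -0.001]
contact_force: [0.0, -0.2, -0.3]
width: 0.001
gripper_force: 0.0
```

```bash
python3 seq.py 0.06 -0.02 5 0
```

```text
t 16.22 q [-0.091  0.128  1.534 -0.     1.482 -1.65 ] p [ 0.5939 -0.0029  0.2077] F [ 0.  -0.2 -0.3] w 0.001 
R [[-1.0, 0.012, -0.002], [0.012, 1.0, -0.0], [0.002, -0.0, -1.0]]
0.06 row [-0.   -0.03 -0.13] [-0.4  -0.12 -0.23]
0.04 row [-0.   -0.03 -0.36] [-0.76 -0.16 -0.23]
0.02 row [-0.   -0.03 -0.59] [-1.13 -0.2  -0.23]
0.0 row [-0.   -0.03 -0.82] [-1.49 -0.22 -0.23]
-0.02 row [-0.   -0.03 -1.05] [-1.85 -0.25 -0.23]
```

Request:
servo_tool --moves '[[[0, 0, -0.3, -0.3, -0.1, 0, 0], [0, 0, -0.4, -0.6, -0.1, 0, 0], [0, 0, -0.6, -0.9, -0.2, 0, 0], [0, 0, -0.8, -1.2, -0.2, 0, 0], [0, 0, -0.8, -1.2, -0.2, 0, 0]]]'

```text
time: 16.63
position: [0.6054, -0.0049, 0.207]
tool_rot: [-0.029, 1.0, 0.0, -0.002]
contact_force: [-0.7, -0.5, 5.5]
width: 0.005
gripper_force: 0.0
```

```bash
python3 seq.py 0.0 -0.02 2 0
```

```text
t 16.63 q [-0.093  0.16   1.5   -0.     1.485 -1.722] p [ 0.6054 -0.0049  0.207 ] F [-0.7 -0.5  5.5] w 0.005 
R [[-0.998, -0.059, -0.003], [-0.059, 0.998, -0.0], [0.003, 0.0, -1.0]]
0.0 row [ 0.   -0.03 -0.02] [-0.33 -0.06 -0.3 ]
-0.02 row [ 0.   -0.03 -0.25] [-0.69 -0.11 -0.3 ]
```

Request:
servo_tool --moves '[[[0, 0, 0, 0, 0, -0.3, 0], [0, 0, 0, -0.1, 0, -0.6, 0], [0, 0, 0, -0.1, 0, -0.6, 0]]]'

```text
time: 16.88
position: [0.6058, -0.005, 0.2118]
tool_rot: [-0.029, 1.0, 0.0, -0.003]
contact_force: [-0.1, -0.9, -0.6]
width: 0.0
gripper_force: 0.0
```

```bash
python3 seq.py 0.0 -0.02 2 0
python3 - <<'E'
from door import *
import pickle
f=robot.grab_frame("scene");pickle.dump(f,open("d2.pkl","wb"))
for t in(0,.03,.06,.1):
    u=Rc@[-np.sin(t),-np.cos(t)];nn=Rc@[-np.cos(t),np.sin(t)]
    print(t,proj(f,[np.r_[H+.258*u+.014*nn,z] for z in(.246,.01)]).round(1).tolist())
for v in(215,235,250):print(v,f["img"][v,318:352].sum(1).tolist())
E
```

```text
t 16.88 q [-0.093  0.16   1.491 -0.     1.496 -1.722] p [ 0.6058 -0.005   0.2118] F [-0.1 -0.9 -0.6] w 0.0 
R [[-0.998, -0.058, -0.005], [-0.058, 0.998, 0.0], [0.005, 0.0, -1.0]]
0.0 row [ 0.   -0.06 -0.02] [-0.3  -0.04  0.18]
-0.02 row [ 0.   -0.06 -0.25] [-0.66 -0.09  0.18]
t 16.88 q [-0.093  0.16   1.491 -0.     1.496 -1.722] p [ 0.6058 -0.005   0.2118] F [-0.1 -0.9 -0.6] w 0.0 
R [[-0.998, -0.058, -0.005], [-0.058, 0.998, 0.0], [0.005, 0.0, -1.0]]
0 [[343.9, 192.8], [341.2, 260.7]]
0.03 [[340.8, 194.2], [338.5, 262.0]]
0.06 [[337.6, 195.5], [335.8, 263.2]]
0.1 [[333.3, 197.1], [332.2, 264.7]]
215 [193, 202, 204, 208, 201, 205, 208, 210, 212, 204, 204, 206, 207, 207, 209, 208, 196, 199, 201, 197, 204, 205, 201, 205, 234, 243, 243, 244, 237, 233, 280, 288, 281, 281]
235 [200, 199, 204, 204, 206, 209, 233, 259, 237, 172, 112, 128, 141, 173, 197, 208, 200, 193, 195, 204, 201, 199, 197, 229, 253, 258, 259, 252, 237, 276, 293, 287, 280, 274]
250 [530, 531, 533, 529, 527, 525, 525, 524, 527, 526, 524, 524, 481, 210, 204, 212, 210, 213, 206, 203, 200, 200, 217, 264, 262, 266, 261, 240, 254, 280, 271, 271, 273, 275]
```

The outer-edge column (about 341–342) matches the prediction for flush. I push gently to confirm there is a hard stop.

Request:
servo_tool --moves '[[[0, 0, 0, -0.2, 0, 0, 0], [0, 0, 0, -0.4, 0, 0, 0], [0, 0, 0, -0.6, 0, 0, 0], [0, 0, 0, -0.8, 0, 0, 0], [0, 0, 0, -0.8, 0, 0, 0]]]'

```text
time: 17.35
position: [0.606, -0.0051, 0.2111]
tool_rot: [-0.029, 1.0, 0.0, -0.012]
contact_force: [-49.3, -2.2, 27.0]
width: 0.003
gripper_force: 24.7
```

It hit a hard stop, so the door is flush. I back off clear of everything.

Request:
servo_tool --moves '[[[0, 0, 0, 1, 0, 0, 0], [0, 0, 0, 4, 0, -0.5, 0], [0, 0, 0, 8, 0, -2, 0], [0, 0, 0, 12, 0, -6, 0], [0, 0, 0, 16, 0, -10, 0], [0, 0, 0, 19, 0, -14, 0], [0, 0, 0, 21, 0, -18, 0], [0, 0, 0, 22, 0, -20, 0], [0, 0, 0, 22, 0, -20, 0], [0, 0, 0, 22, 0, -20, 0]]]'

```text
time: 18.18
position: [0.3948, -0.0178, 0.4186]
tool_rot: [-0.029, 1.0, -0.001, 0.002]
contact_force: [-0.1, 0.1, -0.1]
width: -0.004
gripper_force: 0.0
```

Run:
```python
from door import *
f=robot.grab_frame("scene")
for v in(215,250):print(v,f["img"][v,318:352].sum(1).tolist())
```

```text
t 18.18 q [-1.740e-01 -4.220e-01  1.649e+00 -1.000e-03  1.911e+00 -1.803e+00] p [ 0.3948 -0.0178  0.4186] F [-0.1  0.1 -0.1] w -0.004 
R [[-0.998, -0.058, 0.003], [-0.058, 0.998, -0.002], [-0.003, -0.002, -1.0]]
215 [199, 199, 204, 206, 204, 202, 211, 214, 211, 204, 203, 203, 208, 209, 208, 212, 200, 198, 200, 198, 206, 203, 200, 200, 233, 240, 236, 243, 236, 227, 277, 282, 277, 271]
250 [524, 525, 525, 523, 520, 518, 515, 518, 517, 521, 514, 515, 477, 205, 204, 210, 211, 212, 210, 204, 199, 197, 217, 259, 261, 259, 256, 233, 250, 277, 270, 266, 269, 270]
```

The door edge has not moved since the tool let go, so the catch is holding it flush. I'm handing the job in.

```bash
python3 -c "
from workcell import robot
print(robot.close_job())"
```

```text
the job is handed in; nothing more can be done
None
```

I pressed the cap shut, stood the bottle upright in the cabinet's free space beside the stored bottle, pushed the door closed (it stayed flush once released) and handed the job in; one push on the already-closed door reached about 49 N along the push (about 56 N in total) at the fingertips, and no verdict came back.

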